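# Make up the carving kit and the printing kit for a linocut class

## Task

Make up two kits from the stock on the bench for this afternoon's linocut class. The carving kit goes in the dark wooden tray with the green lining: the lino block flat in its largest compartment with the lino face up, the orange-handled gouge lying along the long narrow one, and the whetstone, which is loose in the blue tin, flat in the small one. The printing kit goes in the white tray: the jar of black ink upright on the cork-lined square, set down gently as it is glass, and the brayer on its feet, lengthwise in the long compartment.

Things in the scene. Friction and masses are not known exactly. Their poses are not given: they have to be found in the camera images.
- carving_tray: Dark wooden tray, green lining, 190 (its x) x 167 (y) mm. Origin: centre of underside. Fixed. Floor 3 mm thick; rim and dividers only 12 mm above the table. Compartments, x by y in mm: long narrow 58 x 155, centred at (-60, 0); large 115 x 88 at (+31.5, +33.5); small 115 x 62 at (+31.5, -46.5).
- printing_tray: White enamelled tray, 190 (its x) x 187 (y) mm. Origin: centre of underside. Fixed. Floor 3 mm thick; rim and dividers 12 mm above the table. Compartments, x by y in mm: long 178 x 92, centred at (0, +41.5); cork-lined (brown) square 86 x 78 at (-46, -48.5); one without cork at (+46, -48.5), in which a small white pot, 40 mm wide, 36 tall, already stands.
- tin: Open blue tin, opaque, 160 (its x) x 130 (y) mm, 40 mm tall, walls and floor 2 mm thick, with only the whetstone in it. Origin: centre of underside. Fixed.
- lino_block: Lino block: plywood faced with brown lino that is carved with a pale leaf, 90 (x) x 60 (y) mm, 22 mm tall. Origin: centre of underside, z up through the lino face. About 0.11 kg.
- gouge: Carving gouge lying flat, 130 mm long along its x, blade at +x. Origin: middle of its length, at the underside. Orange flat-sided handle, 24 mm wide (y), 22 tall, from x -65 to +15 mm; then brass ferrule and thin steel blade. Balances at about x -20 mm. About 0.06 kg. (The black craft knife on the bench is not wanted.)
- whetstone: Small whetstone, grey below, brick red above, 65 (x) x 24 (y) mm, 20 mm tall, lying flat, red up, somewhere on the floor of the blue tin, at any angle. Origin: centre of underside. About 0.075 kg.
- black_ink: Glass jar of ink, 74 mm tall: black body 54 mm in diameter, white cap (top 18 mm) 52 mm in diameter with a black dab on it. Origin: centre of underside, z up. About 0.19 kg. (The like jar with red body and red dab is not wanted.)
- brayer: Ink roller, 156 mm long (x), 72 wide (y), on two wire feet and its handle's end. Origin: middle of its length, level with the feet, z up. Round wooden handle, 24 to 27 mm thick, axis 13.5 mm up, from x -77 to +13 mm: hold it at about x 0 (balances near x +10). Steel frame and free-turning black roller, top 37 mm up, from x +26 to +79. About 0.125 kg.
Not all that is in view belongs to the job. Leave any pink, purple or turquoise look-alike of the lino_block alone.

How it is judged:
By the outcome, as a careful person would: the job done as asked, in the order asked, and still so for the second after the job is handed in, with the robot touching nothing.
It also fails if it takes over 138 s, if anything falls off the work surface, if the arm or the gripper's body presses on something with over 40 N, if the wrist force passes 120 N, or if a joint passes its speed limit or range.

## Robot

A 7-joint arm with a two-finger parallel gripper is mounted at the origin on the work surface. World frame = base frame: x ahead of the robot, y to its left, z up, the work surface at z = 0. Lengths are in m, angles in rad, forces in N, time in s.
With the tool pointing down it reaches from about 0.425 to 0.95 m from the base axis. Payload 16.7 kg.
Tool frame: the origin (TCP) lies at the centre of the arm's flange, where the gripper is bolted on; the fingertips stand 199 mm ahead of it and the grasp point (between the pads) lies 180 mm ahead of it; y points along the fingers, x is the direction in which the jaws open and shut, and the axes are right-handed (so a half turn about y gives the same grasp; the last joint's range is limited). The gripper opens to 94 mm and grips with 3 to 60 N. Pads are 16 mm wide; open, the fingers measure 119 mm over their backs; the gripper's body (75 mm by 177 mm) begins 78 mm behind the grasp point.
Start: joints at [-1.407, 0.426, 0.074, 1.606, -0.034, 1.111, -0.067], TCP at [0.208, 0.642, 0.405] pointing down, gripper open.
Joint ranges: [-2.85, 2.85], [-0.5, 2.14], [-1.23, 1.37], [0.21, 2.46], [-1.02, 4.16], [0.16, 2.05], [-2.73, 2.73]. Speed limits (rad/s): [1.89, 1.89, 2.39, 2.39, 3.01, 3.01, 3.01].

## Interface

Orientations are given as a rotation vector (axis times angle).
In Python, from cell import sense, camera, camera_model, hand_in gives the robot as it stands.
- The arm moves only by the tool carry_out, never from a script. Its argument "targets" is a list of rows, each a list of 3 entries, a list of its own where there are three numbers: the turn, a rotation vector about the tool's x, y, z in units of 6 degrees (1.0 is 6 degrees), then the shift along the tool's x, y, z in mm, then the opening in per cent of the stroke, from 0 (shut) to 100 (fully open). In form: [[[rx, ry, rz], [dx, dy, dz], fingers], ...]. A call has 1 to 20 rows; each row shifts and turns the pose as measured when the row begins, along the tool's axes as they then stand; what a row does not reach is not made up. A row lasts 1/12 s, in which the tool goes at most 41.7 mm and 7.16 degrees, less where a joint would pass 70% of its speed; a pose out of reach is approached as far as the arm can. A call is refused whole if a number of a shift passes 41.7 or a number of a turn 1, either way. A call with a gripper value outside its range is refused whole. The fingers move at their own pace and stop on an object; "force" is the grip in N (left out, the last holds). Time passes only in rows, so rows that do not move let the fingers close. It gives the time, the measured TCP pose, the force and the opening at its end, in the units of the state.
- sense(): the state, without advancing time (a new reading comes with each control period).
- camera(name): name is "side" or "top" or "wrist"; returns (picture, depth): 384x512x3 uint8, red, green, blue; 384x512 float32, m along the optical axis (not along the pixel's ray), 0 where there is no reading.
- camera_model(name): a dict with "fx", "fy", "cx", "cy" (pixels), "world_from_camera" (4x4, takes a point from camera to world coordinates); the wrist camera has in their place "hand_eye" (4x4, takes a point from camera to tool coordinates, whose origin is the TCP and whose axes are the tool frame's). Camera axes: x right, y down, z forward; pixel columns grow to the right and rows downward; lengths in m; the calibration is good to about 2 mm. A picture is of the moment at which its call begins: read the wrist's pose just before it. camera_model takes no time and is no camera call.
- hand_in(): hands the job in, once; it reports no verdict.
The state is a dict: "time_s": time; "joint_positions": joint angles; "qvel": joint speeds; "effort": joint torques, N m; "position": TCP position; "tcp_rot": TCP orientation; "force": force on the tool from outside, world axes, zero at the start; "wrist_torque": the same for the moment, N m; "opening": opening from 0.0 (shut) to 1.0 (fully open).
Only numpy, scipy, OpenCV 4.12 (cv2) and the standard library are available. Lean on these libraries where they do the work, as an engineer would, in place of code of your own. Each camera call takes 0.05 s, during which the arm holds its last target. There are 200 camera calls.

## Working session

There is one attempt and no reset: what is moved stays moved. The work goes in short steps, Python scripts to look and compute and a tool call to move; the robot and the scene stay as the last step left them, time stands still between calls to the robot, and variables do not carry over. Pictures are saved under pics/ and viewed, about 12 in all and at most 16, crops included, and the job is handed in when it is done.

Besides the shell and the picture viewer there is one more tool, called after "Call:" as name(argument=value, ...), one argument or row to a line, values as JSON. carry_out: Moves the arm, as the interface text tells. Its arguments: {"type":"object","properties":{"targets":{"type":"array"},"force":{"type":"number"}},"required":["targets"]}

```bash
ls; mkdir -p pics; python3 - <<'E'
from cell import *
import cv2,numpy as np
np.set_printoptions(precision=4,suppress=True)
s=sense();print(s)
for n in("top","side","wrist"):
    p,d=camera(n);cv2.imwrite(f"pics/{n}0.png",cv2.cvtColor(p,cv2.COLOR_RGB2BGR));np.save(f"pics/{n}0.npy",d);print(n,camera_model(n))
a=cv2.imread("pics/top0.png");cv2.imwrite("pics/top0b.png",cv2.resize(a,(800,600),interpolation=cv2.INTER_CUBIC))
E
```

```text
pics
{'time_s': 0.0, 'joint_positions': array([-1.4075,  0.4268,  0.0739,  1.6066, -0.0341,  1.1108, -0.0671]), 'qvel': array([ 0.0002, -0.0003, -0.0004, -0.0002, -0.0016,  0.0002, -0.0015]), 'effort': array([ -0.0007, -93.5854,   3.6663, -45.4188,  -0.0488,   0.0205,
         0.0002]), 'position': array([0.2077, 0.6421, 0.404 ]), 'tcp_rot': array([-1.342 , -0.975 ,  0.9766]), 'force': array([ 0.1599, -0.5063, -0.6411]), 'wrist_torque': array([ 0.0108,  0.0033, -0.0177]), 'opening': 0.9996380374136263}
top {'fx': 388.31445280323885, 'fy': 388.31445280323885, 'cx': 254.94294321970386, 'cy': 198.76538090526677, 'world_from_camera': array([[ 0.02  , -0.9877,  0.1553,  0.3072],
       [-0.9998, -0.0194,  0.0056, -0.1055],
       [-0.0025, -0.1553, -0.9879,  1.3303],
       [ 0.    ,  0.    ,  0.    ,  1.    ]])}
side {'fx': 453.9086113947113, 'fy': 453.9086113947113, 'cx': 265.47182443861624, 'cy': 193.13194521621313, 'world_from_camera': array([[ 0.9421, -0.2017,  0.268 ,  0.1694],
       [-0.3352, -0.536 ,  0.7748, -1.1035],
       [-0.0126, -0.8197, -0.5726,  0.7662],
       [ 0.    ,  0.    ,  0.    ,  1.    ]])}
wrist {'fx': 309.08945504348173, 'fy': 309.08945504348173, 'cx': 252.90343592772328, 'cy': 188.71238978459445, 'hand_eye': array([[ 1.    , -0.0008, -0.0001,  0.0007],
       [-0.0001, -0.2422,  0.9702,  0.0201],
       [-0.0008, -0.9702, -0.2422,  0.0702],
       [ 0.    ,  0.    ,  0.    ,  1.    ]])}
```

View pics/top0b.png

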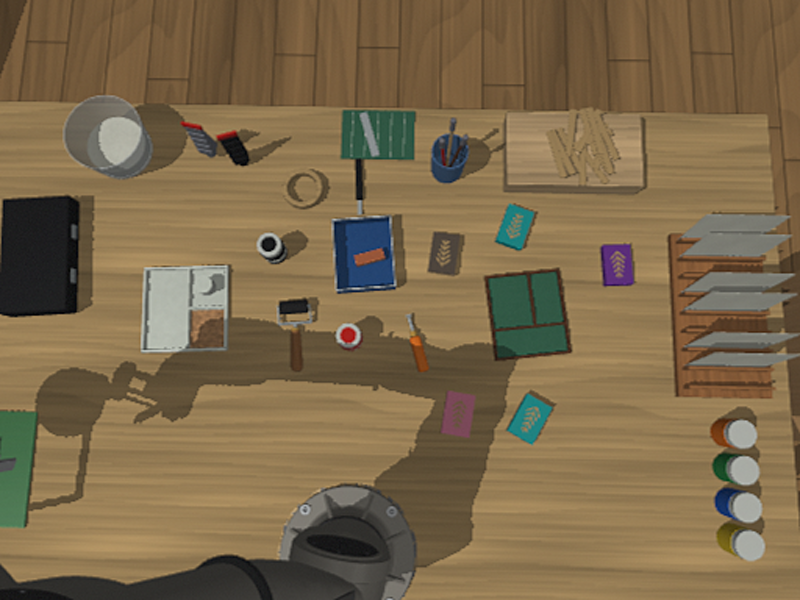

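View pics/side0.png

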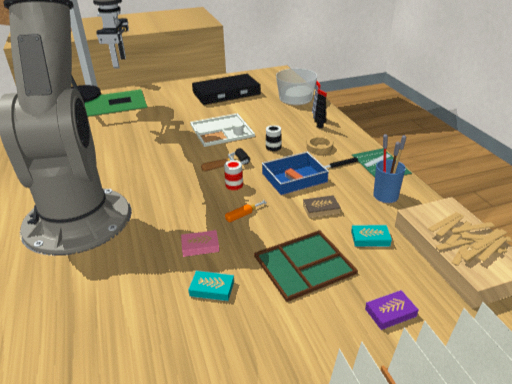

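Candidates, in pixels of the 800x600 top view:
- **Lino block:** brown (446,253). Look-alikes are turquoise (515,226) and (530,417), pink (459,413), purple (618,264).
- **Gouge:** orange (416,342). The knife at (360,185) is not wanted.
- **Ink:** black jar (270,247). The red jar is at (348,335).
- **Others:** whetstone (370,256) in the tin, brayer (295,330), white tray (186,308), green-lined tray (528,313).

Next I measure these.

```bash
cat > h.py <<'E'
from cell import *
import cv2,numpy as np
from scipy.spatial.transform import Rotation as R
np.set_printoptions(precision=1,suppress=True)
def pose():
    s=sense();T=np.eye(4);T[:3,:3]=R.from_rotvec(s["tcp_rot"]).as_matrix();T[:3,3]=s["position"];return T,s
def shot(name,fn):
    T,s=pose();p,d=camera(name);m=camera_model(name)
    W=m["world_from_camera"] if name!="wrist" else T@m["hand_eye"]
    cv2.imwrite(f"pics/{fn}.png",cv2.cvtColor(p,cv2.COLOR_RGB2BGR))
    np.savez(f"pics/{fn}.npz",d=d,W=W,K=[m["fx"],m["fy"],m["cx"],m["cy"]]);return load(fn)
def load(fn):
    z=np.load(f"pics/{fn}.npz");return cv2.imread(f"pics/{fn}.png"),z["d"],z["W"],z["K"]
def plane(uv,h,W,K):
    "pixels -> world xy in mm at height h mm"
    uv=np.asarray(uv,float).reshape(-1,2)
    r=np.c_[(uv[:,0]-K[2])/K[0],(uv[:,1]-K[3])/K[1],np.ones(len(uv))]@W[:3,:3].T
    t=(h/1000-W[2,3])/r[:,2];return ((W[:3,3]+r*t[:,None])*1000)[:,:2]
def height(mask,d,W,K):
    v,u=np.nonzero((mask>0)&(d>0));z=d[v,u]
    P=np.c_[(u-K[2])/K[0]*z,(v-K[3])/K[1]*z,z,np.ones(len(z))]@W.T
    return P[:,:3]*1000
def rect(mask,h,W,K):
    "largest contour -> (centre, long, short, angle of long side in deg)"
    c=max(cv2.findContours(mask,cv2.RETR_EXTERNAL,cv2.CHAIN_APPROX_NONE)[0],key=cv2.contourArea)
    q=plane(c.reshape(-1,2),h,W,K);(x,y),(a,b),t=cv2.minAreaRect(q.astype(np.float32))
    if a<b:a,b,t=b,a,t+90
    return np.array([x,y,a,b,(t+90)%180-90])
def hsv(img,lo,hi,box=None):
    m=cv2.inRange(cv2.cvtColor(img,cv2.COLOR_BGR2HSV),lo,hi)
    if box:
        k=np.zeros_like(m);k[box[1]:box[3],box[0]:box[2]]=1;m*=k
    return m
def to(x,y,z,yaw):
    "shift/turn to bring grasp point to world mm, jaw axis at yaw deg"
    T,s=pose();g=T[:3,3]*1000+180*T[:3,1];d=T[:3,:3].T@(np.array([x,y,z])-g)
    y0=np.degrees(np.arctan2(T[1,0],T[0,0]));w=(yaw-y0+90)%180-90
    print("t %.2f grasp"%s["time_s"],g,"yaw %.1f"%y0,"down",T[:3,1].round(3),"j7 %.2f"%s["joint_positions"][6],
      "\n tool shift",d,"dist %.0f"%np.linalg.norm(d),"turn_y units %.2f"%(-w/6),"F",s["force"],"open %.3f"%s["opening"])
E
python3 - <<'E'
from h import *
img=cv2.imread("pics/top0.png");d=np.load("pics/top0.npy");m=camera_model("top");W=m["world_from_camera"];K=[m["fx"],m["fy"],m["cx"],m["cy"]]
np.savez("pics/top0.npz",d=d,W=W,K=K)
f=1/1.5625
def B(*b):return tuple(int(v*f) for v in b)
S={ "lino":((5,30,40),(30,140,130),B(420,225,472,285),22),
"gouge":((5,170,120),(20,255,255),B(395,325,440,380),22),
"stone":((0,110,100),(15,255,255),B(340,225,390,285),22),
"ctray":((40,60,30),(85,255,255),B(475,255,585,370),3),
"tin":((100,120,40),(125,255,255),B(320,205,405,300),40),
"cork":((5,60,60),(25,255,255),B(180,300,228,352),3),
"handle":((0,60,20),(20,255,140),B(280,325,310,378),20),
"roller":((0,0,0),(179,255,70),B(270,290,320,318),37),
"cap":((0,0,170),(179,60,255),B(250,228,292,268),74)}
for n,(lo,hi,b,h) in S.items():
    k=hsv(img,lo,hi,b)
    if n=="ctray":k=cv2.morphologyEx(k,cv2.MORPH_CLOSE,np.ones((7,7)))
    if not k.any():print(n,"none");continue
    P=height(k,d,W,K);print(n,rect(k,h,W,K),"px",cv2.countNonZero(k),"z med %.1f"%np.median(P[:,2]))
g=cv2.cvtColor(img,cv2.COLOR_BGR2HSV)
for n,p in dict(lino=(432,245),leaf=(446,253),cork=(208,328),handle=(296,350),wt=(170,300)).items():print(n,g[int(p[1]*f),int(p[0]*f)])
to(500,100,200,0)
E
```

```text
lino [ 644.4 -201.3   97.6   73.6   -6.2] px 517 z med 21.0
gouge [ 421.2 -142.1   76.9   22.3   15.5] px 113 z med 21.7
stone [633.  -31.1  64.   24.5 -73.5] px 128 z med 21.7
ctray [ 514.6 -381.9  177.3  155.     7.2] px 2255 z med 3.5
tin [637.9 -17.9 150.5 121.    5.3] px 1388 z med 2.1
cork [468.9 326.6  84.1  72.2   3.7] px 511 z med 3.0
handle [422.7 126.8 109.9  61.3   2.5] px 589 z med 1.4
roller [516.6 129.7  57.5  30.6 -87.1] px 152 z med 33.1
cap [643.7 182.7  48.2  43.4   2.9] px 62 z med 73.5
lino [ 17  87 105]
leaf [ 19 109 141]
cork [ 15 121  95]
handle [ 13 144  83]
wt [ 45  17 185]
t 0.15 grasp [207.6 641.9 224.1] yaw 72.1 down [-0. -0. -1.] j7 -0.07 
 tool shift [-425.6   24.6 -445. ] dist 616 turn_y units 12.01 F [ 0.3  0.5 -0. ] open 0.998
```

Call:
carry_out(
  targets=[
    [[0,0,0],[-28,0,-28],100],
    [[0,0,0],[-28,0,-28],100],
    [[0,0,0],[-28,0,-28],100],
    [[0,0,0],[-28,0,-28],100],
    [[0,0,0],[-28,0,-28],100],
    [[0,0,0],[-28,0,-28],100],
    [[0,0,0],[-28,0,-28],100],
    [[0,0,0],[-28,0,-28],100],
    [[0,0,0],[-28,0,-28],100],
    [[0,0,0],[-28,0,-28],100],
    [[0,0,0],[-28,0,-28],100],
    [[0,0,0],[-28,0,-28],100],
    [[0,0,0],[-28,0,-28],100],
    [[0,0,0],[-28,0,-28],100],
    [[0,0,0],[-28,0,-28],100],
    [[0,0,0],[-28,0,-28],100],
    [[0,0,0],[-28,0,-28],100],
    [[0,0,0],[-28,0,-28],100],
    [[0,0,0],[-28,0,-28],100],
    [[0,0,0],[-28,0,-28],100],
  ],
  force=25,
)

```text
time_s: 1.82
position: [0.578, -0.0894, 0.4012]
tcp_rot: [-1.333, -0.987, 0.987]
force: [0.8, 0.7, 0.2]
opening: 1.003
```

```bash
python3 -c "
from h import *
to(644,-201,220,84)"
```

```text
t 1.82 grasp [577.8 -89.1 221.2] yaw 73.0 down [-0.  0. -1.] j7 1.50 
 tool shift [-87.6   0.9 -96.1] dist 130 turn_y units -1.84 F [0.8 0.7 0.2] open 1.003
```

Call:
carry_out(
  targets=[
    [[0,0,0],[-22,0,-24],100],
    [[0,0,0],[-22,0,-24],100],
    [[0,0,0],[-22,0,-24],100],
    [[0,0,0],[-22,0,-24],100],
    [[0,-0.9,0],[0,0,0],100],
    [[0,-0.9,0],[0,0,0],100],
    [[0,0,0],[0,0,0],100],
  ],
)

```text
time_s: 2.4
position: [0.6474, -0.2183, 0.3979]
tcp_rot: [-1.258, -1.122, 1.131]
force: [-0.2, -0.6, -0.2]
opening: 1.003
```

```bash
python3 -c "
from h import *
to(644,-201,220,84)
shot('wrist','w1')"
```

```text
t 2.40 grasp [ 646.5 -218.8  217.9] yaw 83.6 down [-0. -0. -1.] j7 1.90 
 tool shift [17.4 -2.2  4.4] dist 18 turn_y units -0.06 F [-0.2 -0.6 -0.2] open 1.003
```

View pics/w1.png

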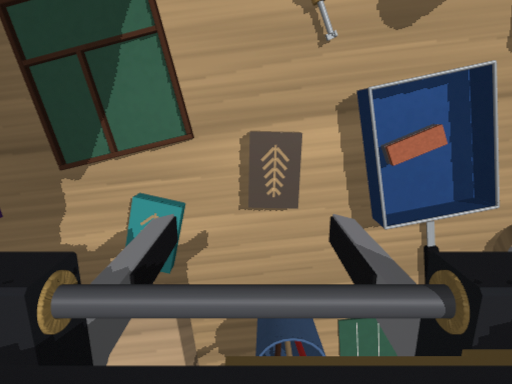

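Wrist view: the brown lino block with the pale leaf is at (275,170), a turquoise one at (155,220), the carving tray at (95,80), and the tin with the red stone at (416,145). The brown block is confirmed as the right one.

```bash
cat >> h.py <<'E'
def zband(fn,lo,hi,box,erode=0):
    "mask of pixels whose world height lies in lo..hi mm, in box"
    img,d,W,K=load(fn);m=np.zeros(d.shape,np.uint8);k=np.zeros_like(m);k[box[1]:box[3],box[0]:box[2]]=1
    v,u=np.nonzero((k>0)&(d>0));P=height(k,d,W,K);m[v,u]=((P[:,2]>lo)&(P[:,2]<hi))*255
    return m
E
python3 - <<'E'
from h import *
img,d,W,K=load("w1")
for n,lo,hi,b,h in (("lino",17,27,(230,115,320,225),22),("stone",16,26,(375,110,460,180),22),("tinrim",36,46,(340,50,505,240),40)):
    m=zband("w1",lo,hi,b);P=height(m,d,W,K);print(n,rect(m,h,W,K),"z",np.median(P[:,2]))
m=hsv(img,(35,60,20),(90,255,255),(0,0,195,175))
for c in cv2.findContours(m,cv2.RETR_EXTERNAL,cv2.CHAIN_APPROX_NONE)[0]:
    if cv2.contourArea(c)>500:
        k=np.zeros_like(m);cv2.drawContours(k,[c],-1,255,-1);print("green",rect(k,3,W,K),cv2.boundingRect(c))
E
```

```text
lino [ 645.2 -194.    90.2   59.9   -7.7] z 21.82822665231271
stone [633.1 -30.1  66.8  25.4 -73.2] z 21.68049347050077
tinrim [638.5 -17.4 161.1 132.3   5.3] z 40.04540589877281
green [ 551.  -424.3  115.3   58.3    6.9] (29, 54, 81, 110)
green [ 541.  -343.7  115.3   86.9    7. ] (84, 33, 102, 118)
green [ 453.  -388.2  153.9   55.6  -83.1] (6, 0, 149, 60)
```

Call:
carry_out(
  targets=[
    [[0,0.2,0],[24.5,0,4],100],
    [[0,0,0],[0,0,0],100],
    [[0,0,0],[0,40,0],100],
    [[0,0,0],[0,40,0],100],
    [[0,0,0],[0,40,0],100],
    [[0,0,0],[0,20,0],100],
    [[0,0,0],[0,10,0],100],
    [[0,0,0],[0,0,0],100],
  ],
)

```text
time_s: 3.12
position: [0.6461, -0.1865, 0.2449]
tcp_rot: [-1.281, -1.092, 1.091]
force: [0.5, 0.5, 0.3]
opening: 1.0
```

```bash
python3 -c "
from h import *
to(645,-194,30,82.3)"
```

```text
t 3.12 grasp [ 646.2 -186.5   64.9] yaw 80.9 down [ 0.  0. -1.] j7 1.88 
 tool shift [-7.6 34.9 -0. ] dist 36 turn_y units -0.24 F [0.5 0.5 0.3] open 1.000
```

Call:
carry_out(
  targets=[
    [[0,-0.2,0],[-4,15,0],100],
    [[0,0,0],[-2,10,0],100],
    [[0,0,0],[0,6,0],100],
    [[0,0,0],[0,2,0],100],
    [[0,0,0],[0,0,0],100],
  ],
)

```text
time_s: 3.53
position: [0.6472, -0.1915, 0.2155]
tcp_rot: [-1.277, -1.108, 1.101]
force: [0.7, 0.4, 0.1]
opening: 1.003
```

```bash
python3 -c "
from h import *
to(645,-194,30,82.3)"
```

```text
t 3.53 grasp [ 648.2 -191.6   35.5] yaw 81.8 down [ 0. -0. -1.] j7 1.92 
 tool shift [-2.9  5.4  2.8] dist 7 turn_y units -0.08 F [0.7 0.4 0.1] open 1.003
```

Call:
carry_out(
  targets=[
    [[0,0,0],[-2,4,2],100],
    [[0,0,0],[0,1,0],100],
    [[0,0,0],[0,0,0],40],
    [[0,0,0],[0,0,0],40],
    [[0,0,0],[0,0,0],40],
    [[0,0,0],[0,0,0],40],
    [[0,0,0],[0,0,0],40],
    [[0,0,0],[0,0,0],40],
    [[0,0,0],[0,0,0],40],
    [[0,0,0],[0,0,0],40],
  ],
)

```text
time_s: 4.37
position: [0.6458, -0.1934, 0.2135]
tcp_rot: [-1.281, -1.11, 1.098]
force: [0.4, -0.3, -0.3]
opening: 0.635
```

```bash
python3 -c "
from h import *
to(541,-343.7,120,97)"
```

```text
t 4.37 grasp [ 647.5 -193.5   33.5] yaw 81.8 down [ 0. -0. -1.] j7 1.92 
 tool shift [-163.8  -87.5   83. ] dist 203 turn_y units -2.54 F [ 0.4 -0.3 -0.3] open 0.635
```

Call:
carry_out(
  targets=[
    [[0,0,0],[0,-15,0],40],
    [[0,0,0],[0,-25,0],40],
    [[0,0,0],[0,-25,0],40],
    [[0,0,0],[-20,-10,10],40],
    [[0,0,0],[-25,0,13],40],
    [[0,0,0],[-25,0,13],40],
    [[0,0,0],[-25,0,13],40],
    [[0,0,0],[-20,0,11],40],
    [[0,0,0],[-15,0,8],40],
    [[0,0,0],[-10,0,5],40],
    [[0,-0.6,0],[-5,0,2],40],
    [[0,-0.7,0],[0,0,0],40],
    [[0,-0.6,0],[0,0,0],40],
    [[0,-0.3,0],[0,0,0],40],
    [[0,0,0],[0,0,0],40],
  ],
)

```text
time_s: 5.62
position: [0.5461, -0.3318, 0.3052]
tcp_rot: [-1.175, -1.292, 1.276]
force: [0.3, 0.3, -1.5]
opening: 0.632
```

```bash
python3 -c "
from h import *
to(543,-343.5,60,97)
shot('wrist','w2')"
```

```text
t 5.62 grasp [ 549.  -332.2  125.2] yaw 95.6 down [ 0. -0. -1.] j7 2.34 
 tool shift [-10.4  65.1   8.1] dist 66 turn_y units -0.23 F [ 0.3  0.3 -1.5] open 0.632
```

View pics/w2.png

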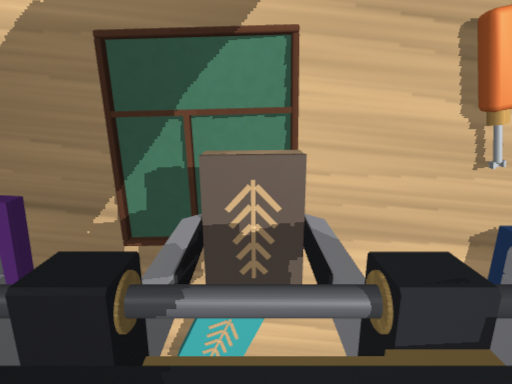

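```bash
sed -i 's/"down",T\[:3,1\].round(3)/"tilt units rx %.2f rz %.2f"%tuple(np.degrees([T[:3,1][:2]@(-T[:2,2]),T[:3,1][:2]@T[:2,0]])\/6)/' h.py; python3 -c "
from h import *
to(543,-343.5,60,97)"
```

```text
t 5.67 grasp [ 549.1 -332.2  125.2] yaw 95.5 tilt units rx 0.15 rz -0.04 j7 2.34 
 tool shift [-10.4  65.1   8.2] dist 66 turn_y units -0.25 F [ 0.9  0.1 -1.4] open 0.634
```

Call:
carry_out(
  targets=[
    [[0.15,-0.2,0],[-5,10,4],40],
    [[0,0,0],[-3,15,3],40],
    [[0,0,0],[-1,20,1],40],
    [[0,0,0],[0,15,0],40],
    [[0,0,0],[0,5,0],40],
    [[0,0,0],[0,0,0],40],
  ],
)

```text
time_s: 6.17
position: [0.5412, -0.341, 0.2411]
tcp_rot: [-1.161, -1.291, 1.293]
force: [-0.2, -0.5, -0.6]
opening: 0.636
```

```bash
python3 -c "
from h import *
to(543,-343.5,37,97)"
```

```text
t 6.17 grasp [ 541.9 -341.9   61.1] yaw 96.4 tilt units rx 0.03 rz -0.05 j7 2.40 
 tool shift [-1.5 24.1 -0.8] dist 24 turn_y units -0.10 F [-0.2 -0.5 -0.6] open 0.636
```

Call:
carry_out(
  targets=[
    [[0,-0.1,0],[-1.5,10,-1],40],
    [[0,0,0],[0,8,0],40],
    [[0,0,0],[0,4,0],40],
    [[0,0,0],[0,1,0],40],
    [[0,0,0],[0,0,0],40],
  ],
)

```text
time_s: 6.58
position: [0.5438, -0.3424, 0.2181]
tcp_rot: [-1.158, -1.3, 1.301]
force: [0.1, -0.9, -0.5]
opening: 0.637
```

```bash
python3 -c "
from h import *
to(543,-343.5,37,97)"
```

```text
t 6.58 grasp [ 544.9 -343.5   38.1] yaw 97.0 tilt units rx 0.05 rz -0.06 j7 2.42 
 tool shift [0.2 1.1 1.9] dist 2 turn_y units 0.00 F [ 0.1 -0.9 -0.5] open 0.637
```

Call:
carry_out(
  targets=[
    [[0,0,0],[0,1.5,1],40],
    [[0,0,0],[0,0.3,0],40],
    [[0,0,0],[0,0,0],80],
    [[0,0,0],[0,0,0],80],
    [[0,0,0],[0,0,0],80],
    [[0,0,0],[0,0,0],80],
    [[0,0,0],[0,-10,0],80],
    [[0,0,0],[0,-25,0],80],
    [[0,0,0],[0,-35,0],80],
    [[0,0,0],[0,-35,0],80],
    [[0,0,0],[0,-25,0],80],
    [[0,0,0],[0,-15,0],80],
    [[0,0,0],[0,0,0],80],
  ],
)

```text
time_s: 7.67
position: [0.5408, -0.3423, 0.3726]
tcp_rot: [-1.159, -1.299, 1.3]
force: [0.7, -0.5, 0.1]
opening: 0.8
```

```bash
python3 -c "
from h import *
to(421,-142,180,105.5)
img,d,W,K=shot('wrist','w3')
m=zband('w3',21,30,(60,90,420,384))
print(rect(m,25,W,K),np.median(height(m,d,W,K)[:,2]))"
```

```text
t 7.67 grasp [ 541.9 -343.4  192.6] yaw 96.9 tilt units rx 0.05 rz -0.07 j7 2.34 
 tool shift [214.6  10.5  95.9] dist 235 turn_y units -1.43 F [ 0.7 -0.5  0.1] open 0.800
[ 542.5 -344.    89.9   59.9    7.4] 24.54294171272184
```

View pics/w3.png

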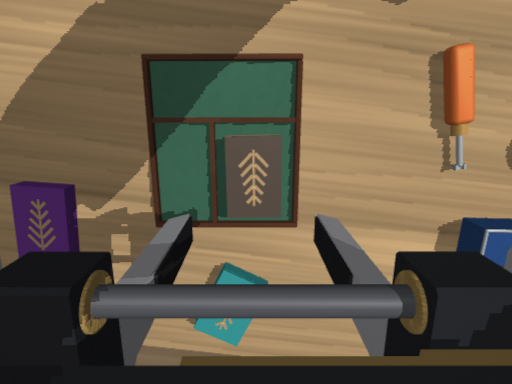

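The lino block lies in the large compartment at (253,178), square to it, with its top at 25 mm. The gouge is at (459,105).

Call:
carry_out(
  targets=[
    [[0,0,0],[15,0,7],80],
    [[0,0,0],[30,0,13],80],
    [[0,0,0],[35,0,16],80],
    [[0,0,0],[35,0,16],80],
    [[0,0,0],[35,0,16],80],
    [[0,0,0],[30,0,13],80],
    [[0,0,0],[18,0,8],80],
    [[0,-0.4,0],[8,0,3],80],
    [[0,-0.6,0],[0,0,0],80],
    [[0,-0.4,0],[0,0,0],80],
    [[0,0,0],[0,0,0],80],
  ],
)

```text
time_s: 8.63
position: [0.4154, -0.1402, 0.3617]
tcp_rot: [-1.063, -1.407, 1.42]
force: [0.5, 0.3, -0.0]
opening: 0.798
```

```bash
python3 - <<'E'
from h import *
img,d,W,K=load('w3')
m=hsv(img,(3,150,110),(18,255,255),(430,30,490,140));print(rect(m,15,W,K))
to(421,-142,180,105.5)
img,d,W,K=shot('wrist','w4')
m=hsv(img,(3,150,110),(18,255,255))&zband('w4',17,26,(0,0,512,384));print(rect(m,22,W,K),np.median(height(m,d,W,K)[:,2]))
E
```

```text
[ 421.8 -142.3   79.9   28.5   18.4]
t 8.63 grasp [ 414.6 -141.3  181.7] yaw 106.1 tilt units rx -0.06 rz -0.05 j7 2.07 
 tool shift [-2.4  1.7 -6. ] dist 7 turn_y units 0.11 F [ 0.5  0.3 -0. ] open 0.798
[ 420.2 -142.4   78.5   22.2   16.4] 21.22075006789892
```

Call:
carry_out(
  targets=[
    [[0,0,0],[-1,15,-5],80],
    [[0,0,0],[-0.5,30,-3],80],
    [[0,0,0],[0,30,-1],80],
    [[0,0,0],[0,25,0],80],
    [[0,0,0],[0,20,0],80],
    [[0,0,0],[0,10,0],70],
    [[0,0,0],[0,3,0],60],
    [[0,0,0],[0,0,0],60],
  ],
)

```text
time_s: 9.35
position: [0.4267, -0.1447, 0.2218]
tcp_rot: [-1.074, -1.395, 1.412]
force: [-0.1, 1.2, -0.2]
opening: 0.626
```

```bash
python3 -c "
from h import *
to(424.5,-141,30,106.4)"
```

```text
t 9.35 grasp [ 426.1 -146.4   41.8] yaw 105.3 tilt units rx -0.05 rz -0.08 j7 2.22 
 tool shift [ 5.8 11.8  0.1] dist 13 turn_y units -0.18 F [-0.1  1.2 -0.2] open 0.626
```

Call:
carry_out(
  targets=[
    [[0,-0.2,0.1],[4,6,0],60],
    [[0,0,0],[1.5,4,0],60],
    [[0,0,0],[0,1.5,0],60],
    [[0,0,0],[0,0,0],10],
    [[0,0,0],[0,0,0],10],
    [[0,0,0],[0,0,0],10],
    [[0,0,0],[0,0,0],10],
    [[0,0,0],[0,0,0],10],
    [[0,0,0],[0,0,0],10],
    [[0,0,0],[0,0,0],10],
    [[0,0,0],[0,0,0],10],
  ],
)

```text
time_s: 10.27
position: [0.4267, -0.1396, 0.2124]
tcp_rot: [-1.076, -1.411, 1.435]
force: [-0.2, 0.2, -1.1]
opening: 0.252
```

```bash
python3 -c "
from h import *
to(451.2,-363.3,130,7)"
```

```text
t 10.27 grasp [ 427.7 -143.4   32.4] yaw 106.6 tilt units rx -0.01 rz -0.21 j7 2.23 
 tool shift [-219.5  -92.8   40.2] dist 242 turn_y units -13.41 F [-0.2  0.2 -1.1] open 0.252
```

Call:
carry_out(
  targets=[
    [[0,0,0],[0,-15,0],10],
    [[0,0,0],[0,-25,0],10],
    [[0,0,0],[0,-30,0],10],
    [[0,0,0],[-15,-15,3],10],
    [[0,0,0],[-30,-5,6],10],
    [[0,0,0],[-35,0,7],10],
    [[0,0,0],[-35,0,7],10],
    [[0,0,0],[-35,0,7],10],
    [[0,0,0],[-30,0,5],10],
    [[0,0,0],[-20,0,4],10],
    [[0,0,0],[-10,0,2],10],
    [[0,0,0],[0,0,0],10],
  ],
)

```text
time_s: 11.27
position: [0.4469, -0.3593, 0.3118]
tcp_rot: [-1.074, -1.414, 1.44]
force: [-0.6, 0.3, -0.3]
opening: 0.251
```

Call:
carry_out(
  targets=[
    [[0,0.5,0],[0,0,0],10],
    [[0,1,0],[0,0,0],10],
    [[0,1,0],[0,0,0],10],
    [[0,1,0],[0,0,0],10],
    [[0,1,0],[0,0,0],10],
    [[0,1,0],[0,0,0],10],
    [[0,1,0],[0,0,0],10],
    [[0,1,0],[0,0,0],10],
    [[0,1,0],[0,0,0],10],
    [[0,1,0],[0,0,0],10],
    [[0,1,0],[0,0,0],10],
    [[0,1,0],[0,0,0],10],
    [[0,1,0],[0,0,0],10],
    [[0,1,0],[0,0,0],10],
    [[0,1,0],[0,0,0],10],
    [[0,1,0],[0,0,0],10],
    [[0,0.7,0],[0,0,0],10],
    [[0,0.3,0],[0,0,0],10],
    [[0,0,0],[0,0,0],10],
  ],
)

```text
time_s: 12.85
position: [0.448, -0.3323, 0.3068]
tcp_rot: [-1.571, -0.05, 0.052]
force: [0.1, 0.2, -0.8]
opening: 0.252
```

```bash
python3 -c "
from h import *
to(452,-370,37,7)"
```

```text
t 12.85 grasp [ 447.8 -332.5  126.8] yaw 3.7 tilt units rx 0.01 rz -0.01 j7 1.08 
 tool shift [  1.8  89.9 -37.6] dist 97 turn_y units -0.54 F [ 0.1  0.2 -0.8] open 0.252
```

Call:
carry_out(
  targets=[
    [[0,-0.3,0],[1,10,-12],10],
    [[0,-0.2,0],[1,15,-12],10],
    [[0,0,0],[0,15,-7],10],
    [[0,0,0],[0,12,-3],10],
    [[0,0,0],[0,6,0],10],
    [[0,0,0],[0,0,0],10],
  ],
)

```text
time_s: 13.35
position: [0.4548, -0.3604, 0.2457]
tcp_rot: [-1.564, -0.104, 0.104]
force: [-0.7, -0.6, -1.2]
opening: 0.249
```

```bash
python3 - <<'E'
from h import *
to(452,-370,36,7)
img,d,W,K=shot('wrist','w5')
E
```

```text
t 13.35 grasp [ 454.8 -359.5   65.7] yaw 7.6 tilt units rx -0.04 rz 0.00 j7 1.24 
 tool shift [ -4.1  29.6 -10.1] dist 32 turn_y units 0.10 F [-0.7 -0.6 -1.2] open 0.249
```

View pics/w5.png

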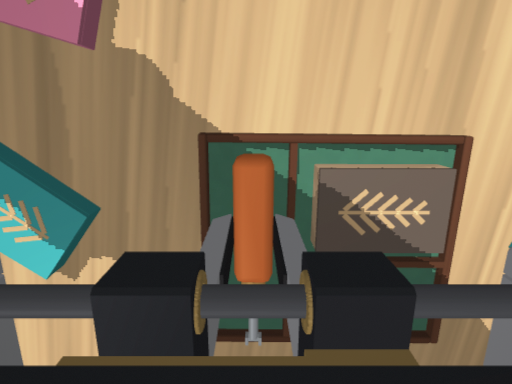

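The gouge is held square at (253,220), over the narrow compartment, with the blade at (253,335). I'll lower it.

Call:
carry_out(
  targets=[
    [[0,0.1,0],[-3,8,-6],10],
    [[0,0,0],[-1,9,-3],10],
    [[0,0,0],[0,6,-1],10],
    [[0,0,0],[0,3,0],10],
    [[0,0,0],[0,1,0],10],
    [[0,0,0],[0,0,0],10],
  ],
)

```text
time_s: 13.9
position: [0.4524, -0.3708, 0.218]
tcp_rot: [-1.565, -0.098, 0.095]
force: [0.9, -0.1, -0.8]
opening: 0.251
```

```bash
python3 - <<'E'
from h import *
to(452,-370,35.4,7)
E
```

```text
t 13.90 grasp [ 452.7 -370.1   38. ] yaw 7.0 tilt units rx -0.04 rz 0.02 j7 1.28 
 tool shift [-0.7  2.6  0.2] dist 3 turn_y units 0.00 F [ 0.9 -0.1 -0.8] open 0.251
```

Call:
carry_out(
  targets=[
    [[0,0,0],[0,1.5,0],10],
    [[0,0,0],[0,1,0],10],
    [[0,0,0],[0,0,0],10],
    [[0,0,0],[0,0,0],42],
    [[0,0,0],[0,0,0],42],
    [[0,0,0],[0,0,0],42],
    [[0,0,0],[0,0,0],42],
    [[0,0,0],[0,-10,0],42],
    [[0,0,0],[0,-25,0],42],
    [[0,0,0],[0,-35,0],42],
    [[0,0,0],[0,-35,0],42],
    [[0,0,0],[0,-25,0],42],
    [[0,0,0],[0,-15,0],42],
    [[0,0,0],[0,0,0],42],
  ],
)

```text
time_s: 15.07
position: [0.4506, -0.3721, 0.3705]
tcp_rot: [-1.564, -0.094, 0.094]
force: [0.0, 0.9, 0.3]
opening: 0.418
```

```bash
python3 - <<'E'
from h import *
to(633,-30,180,16.8)
img,d,W,K=shot('wrist','w6')
m=hsv(img,(3,150,110),(18,255,255));m&=zband('w6',15,40,(0,0,512,384));print(rect(m,25,W,K),np.median(height(m,d,W,K)[:,2]))
E
```

```text
t 15.07 grasp [ 450.6 -371.3  190.5] yaw 6.9 tilt units rx -0.04 rz 0.00 j7 1.12 
 tool shift [221.8  12.  317.1] dist 387 turn_y units -1.66 F [0.  0.9 0.3] open 0.418
[ 452.3 -362.4   78.3   22.1  -83.5] 24.205653922419135
```

Call:
carry_out(
  targets=[
    [[0,0,0],[10,0,15],42],
    [[0,0,0],[20,0,28],42],
    [[0,0,0],[22,0,32],42],
    [[0,0,0],[22,0,32],42],
    [[0,0,0],[22,0,32],42],
    [[0,0,0],[22,0,32],42],
    [[0,0,0],[22,0,32],42],
    [[0,0,0],[22,0,32],42],
    [[0,0,0],[20,0,28],42],
    [[0,0,0],[15,0,22],42],
    [[0,-0.4,0],[10,0,14],42],
    [[0,-0.6,0],[5,0,7],42],
    [[0,-0.5,0],[0,0,0],55],
    [[0,-0.2,0],[0,0,0],55],
    [[0,0,0],[0,0,0],55],
  ],
)

```text
time_s: 16.37
position: [0.6277, -0.026, 0.3597]
tcp_rot: [-1.552, -0.232, 0.253]
force: [0.5, 0.6, 0.7]
opening: 0.547
```

```bash
python3 - <<'E'
from h import *
img,d,W,K=shot('wrist','w7')
m=hsv(img,(0,110,80),(15,255,255));m&=zband('w7',16,27,(0,0,512,384));r=rect(m,22,W,K);print(r,np.median(height(m,d,W,K)[:,2]))
to(r[0],r[1],60,r[4]+90)
E
```

```text
[633.9 -27.5  64.1  23.  -72.4] 21.756201747749394
t 16.42 grasp [625.  -25.8 179.8] yaw 17.6 tilt units rx -0.07 rz -0.12 j7 0.66 
 tool shift [  9.4 119.7  -5.2] dist 120 turn_y units 0.00 F [-0.5  0.3 -0.6] open 0.549
```

Call:
carry_out(
  targets=[
    [[0,0,-0.1],[4,15,-3],55],
    [[0,0,0],[3,25,-3],55],
    [[0,0,0],[1,30,-1],55],
    [[0,0,0],[0,25,0],55],
    [[0,0,0],[0,15,0],55],
    [[0,0,0],[0,8,0],55],
    [[0,0,0],[0,2,0],55],
    [[0,0,0],[0,0,0],55],
  ],
)

```text
time_s: 17.08
position: [0.6355, -0.0381, 0.2363]
tcp_rot: [-1.553, -0.227, 0.227]
force: [-0.1, 0.2, 0.1]
opening: 0.549
```

```bash
python3 - <<'E'
from h import *
to(633.5,-29,31,17.5)
E
```

```text
t 17.08 grasp [635.3 -37.1  56.3] yaw 16.6 tilt units rx -0.05 rz 0.00 j7 0.77 
 tool shift [ 0.6 25.3  8.1] dist 27 turn_y units -0.15 F [-0.1  0.2  0.1] open 0.549
```

Call:
carry_out(
  targets=[
    [[0,-0.15,0],[0.5,8,5],55],
    [[0,0,0],[0,8,2],55],
    [[0,0,0],[0,5,0.5],55],
    [[0,0,0],[0,3,0],55],
    [[0,0,0],[0,1,0],55],
    [[0,0,0],[0,0,0],55],
  ],
)

```text
time_s: 17.58
position: [0.6346, -0.0299, 0.2122]
tcp_rot: [-1.552, -0.244, 0.237]
force: [0.6, 0.2, 0.2]
opening: 0.55
```

```bash
python3 - <<'E'
from h import *
to(633.5,-29,31,17.5)
E
```

```text
t 17.58 grasp [635.2 -28.8  32.2] yaw 17.6 tilt units rx -0.05 rz 0.05 j7 0.80 
 tool shift [-1.7  1.2  0.3] dist 2 turn_y units 0.01 F [0.6 0.2 0.2] open 0.550
```

Call:
carry_out(
  targets=[
    [[0,0,0],[-1.5,1.2,0],55],
    [[0,0,0],[0,0,0],10],
    [[0,0,0],[0,0,0],10],
    [[0,0,0],[0,0,0],10],
    [[0,0,0],[0,0,0],10],
    [[0,0,0],[0,0,0],10],
    [[0,0,0],[0,0,0],10],
    [[0,0,0],[0,0,0],10],
    [[0,0,0],[0,0,0],10],
  ],
)

```text
time_s: 18.33
position: [0.6333, -0.0306, 0.2119]
tcp_rot: [-1.552, -0.244, 0.236]
force: [0.2, -0.6, -1.3]
opening: 0.251
```

```bash
python3 - <<'E'
from h import *
to(550.7,-423.1,130,97)
E
```

```text
t 18.33 grasp [634.1 -29.5  31.9] yaw 17.5 tilt units rx -0.05 rz 0.06 j7 0.80 
 tool shift [-197.6 -101.  -349.7] dist 414 turn_y units -13.24 F [ 0.2 -0.6 -1.3] open 0.251
```

Call:
carry_out(
  targets=[
    [[0,0,0],[0,-15,0],10],
    [[0,0,0],[0,-25,0],10],
    [[0,0,0],[0,-30,0],10],
    [[0,0,0],[0,-20,0],10],
    [[0,0,0],[-8,-10,-14],10],
    [[0,0,0],[-15,0,-26],10],
    [[0,0,0],[-18,0,-32],10],
    [[0,0,0],[-18,0,-32],10],
    [[0,0,0],[-18,0,-32],10],
    [[0,0,0],[-18,0,-32],10],
    [[0,0,0],[-18,0,-32],10],
    [[0,0,0],[-18,0,-32],10],
    [[0,0,0],[-18,0,-32],10],
    [[0,0,0],[-18,0,-32],10],
    [[0,0,0],[-14,0,-25],10],
    [[0,0,0],[-10,0,-17],10],
    [[0,0,0],[-6,0,-10],10],
    [[0,0,0],[-3,0,-5],10],
    [[0,0,0],[0,0,0],10],
  ],
)

```text
time_s: 19.92
position: [0.5355, -0.4548, 0.3285]
tcp_rot: [-1.557, -0.243, 0.233]
force: [0.1, -0.4, -0.5]
opening: 0.251
```

Call:
carry_out(
  targets=[
    [[0,0.5,0],[0,0,0],10],
    [[0,1,0],[0,0,0],10],
    [[0,1,0],[0,0,0],10],
    [[0,1,0],[0,0,0],10],
    [[0,1,0],[0,0,0],10],
    [[0,1,0],[0,0,0],10],
    [[0,1,0],[0,0,0],10],
    [[0,1,0],[0,0,0],10],
    [[0,1,0],[0,0,0],10],
    [[0,1,0],[0,0,0],10],
    [[0,1,0],[0,0,0],10],
    [[0,1,0],[0,0,0],10],
    [[0,1,0],[0,0,0],10],
    [[0,1,0],[0,0,0],10],
    [[0,1,0],[0,0,0],10],
    [[0,1,0],[0,0,0],10],
    [[0,0.7,0],[0,0,0],10],
    [[0,0.3,0],[0,0,0],10],
    [[0,0,0],[0,0,0],10],
  ],
)

```text
time_s: 21.5
position: [0.5437, -0.4336, 0.3339]
tcp_rot: [-1.227, 1.148, -1.147]
force: [0.5, 0.1, -1.4]
opening: 0.251
```

```bash
python3 -c "
from h import *
to(550.7,-423.1,33,-83)"
```

```text
t 21.50 grasp [ 545.9 -431.1  153.9] yaw -85.4 tilt units rx -0.12 rz -0.12 j7 -0.21 
 tool shift [ -6.  121.    3.8] dist 121 turn_y units -0.41 F [ 0.5  0.1 -1.4] open 0.251
```

Call:
carry_out(
  targets=[
    [[-0.1,-0.3,-0.15],[-3,15,2],10],
    [[0,-0.1,0],[-2,25,1],10],
    [[0,0,0],[-1,28,1],10],
    [[0,0,0],[0,20,0],10],
    [[0,0,0],[0,12,0],10],
    [[0,0,0],[0,5,0],10],
    [[0,0,0],[0,0,0],10],
  ],
)

```text
time_s: 22.08
position: [0.5512, -0.4214, 0.2274]
tcp_rot: [-1.269, 1.1, -1.11]
force: [0.1, 0.7, -0.7]
opening: 0.25
```

```bash
python3 -c "
from h import *
to(550.7,-423.1,33,-83)"
```

```text
t 22.08 grasp [ 552.3 -421.6   47.4] yaw -82.0 tilt units rx -0.06 rz 0.02 j7 -0.12 
 tool shift [ 1.2 14.4 -1.9] dist 15 turn_y units 0.17 F [ 0.1  0.7 -0.7] open 0.250
```

Call:
carry_out(
  targets=[
    [[0,0.15,0],[1,5,-1.5],10],
    [[0,0,0],[0,5,0],10],
    [[0,0,0],[0,2.5,0],10],
    [[0,0,0],[0,1,0],10],
    [[0,0,0],[0,0,0],10],
  ],
)

```text
time_s: 22.5
position: [0.5504, -0.4234, 0.2164]
tcp_rot: [-1.261, 1.109, -1.126]
force: [0.5, -0.1, -0.7]
opening: 0.256
```

```bash
python3 -c "
from h import *
to(550.7,-423.1,33,-83)"
```

```text
t 22.50 grasp [ 552.2 -424.1   36.4] yaw -82.9 tilt units rx -0.09 rz 0.05 j7 -0.13 
 tool shift [-1.2  3.4 -1.4] dist 4 turn_y units 0.01 F [ 0.5 -0.1 -0.7] open 0.256
```

Call:
carry_out(
  targets=[
    [[0,0,0],[-1,2,-1],10],
    [[0,0,0],[0,1.2,0],10],
    [[0,0,0],[0,0.3,0],10],
    [[0,0,0],[0,0,0],42],
    [[0,0,0],[0,0,0],42],
    [[0,0,0],[0,0,0],42],
    [[0,0,0],[0,0,0],42],
    [[0,0,0],[0,-10,0],42],
    [[0,0,0],[0,-25,0],42],
    [[0,0,0],[0,-35,0],42],
    [[0,0,0],[0,-35,0],42],
    [[0,0,0],[0,-25,0],42],
    [[0,0,0],[0,-15,0],42],
    [[0,0,0],[0,0,0],42],
  ],
)

```text
time_s: 23.67
position: [0.5464, -0.4225, 0.3677]
tcp_rot: [-1.262, 1.111, -1.127]
force: [0.3, -0.9, -0.2]
opening: 0.422
```

```bash
python3 - <<'E'
from h import *
to(643,183,230,-60)
img,d,W,K=shot('wrist','w8')
m=hsv(img,(0,110,60),(12,255,255));m&=zband('w8',16,27,(0,0,512,384));print(rect(m,23,W,K),np.median(height(m,d,W,K)[:,2]))
E
```

```text
t 23.67 grasp [ 547.9 -423.4  187.7] yaw -83.1 tilt units rx -0.07 rz 0.05 j7 -0.23 
 tool shift [-590.2  -44.3  167.9] dist 615 turn_y units -3.84 F [ 0.3 -0.9 -0.2] open 0.422
[ 527.  -708.7  142.    33.5   -0.1] 18.521868913988826
```

View pics/w8.png

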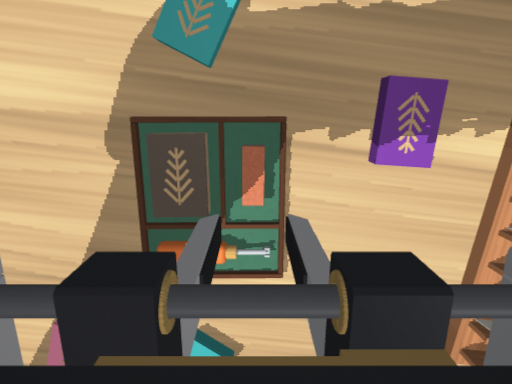

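The carving kit is in place: lino at (178,170), whetstone at (253,175), gouge lying along the narrow compartment at (215,252). Next is the black ink.

Call:
carry_out(
  targets=[
    [[0,0,0],[-15,-5,4],100],
    [[0,0,0],[-30,-5,8],100],
    [[0,0,0],[-37,-5,10.5],100],
    [[0,0,0],[-37,-5,10.5],100],
    [[0,0,0],[-37,-5,10.5],100],
    [[0,0,0],[-37,-3,10.5],100],
    [[0,0,0],[-37,-3,10.5],100],
    [[0,0,0],[-37,-3,10.5],100],
    [[0,0,0],[-37,-3,10.5],100],
    [[0,0,0],[-37,-3,10.5],100],
    [[0,0,0],[-37,-3,10.5],100],
    [[0,0,0],[-37,0,10.5],100],
    [[0,0,0],[-37,0,10.5],100],
    [[0,0,0],[-37,0,10.5],100],
    [[0,0,0],[-30,0,9],100],
    [[0,0,0],[-20,0,6],100],
    [[0,0,0],[-10,0,3],100],
    [[0,0,0],[-5,0,1],100],
    [[0,0,0],[0,0,0],100],
  ],
)

```text
time_s: 25.3
position: [0.6339, 0.1792, 0.3842]
tcp_rot: [-1.282, 1.131, -1.113]
force: [-0.2, 0.9, 0.1]
opening: 1.0
```

```bash
python3 - <<'E'
from h import *
img,d,W,K=shot('wrist','w9')
to(643,183,230,-83)
m=zband('w9',69,79,(60,0,440,384));n,_,st,_=cv2.connectedComponentsWithStats(m);print([tuple(s) for s in st[1:] if s[4]>100]);P=height(m,d,W,K);print(np.median(P,0),rect(m,74,W,K))
E
```

```text
t 25.35 grasp [630.4 177.1 204.3] yaw -83.1 tilt units rx 0.19 rz 0.03 j7 -1.13 
 tool shift [ -4.2 -26.   12.7] dist 29 turn_y units -0.01 F [-0.7  0.  -0.5] open 0.999
[(np.int32(222), np.int32(142), np.int32(54), np.int32(53), np.int32(2232)), (np.int32(358), np.int32(331), np.int32(39), np.int32(25), np.int32(659))]
[639.2 179.   73.9] [644.8 184.6  50.5  50.2   5.4]
```

View pics/w9.png

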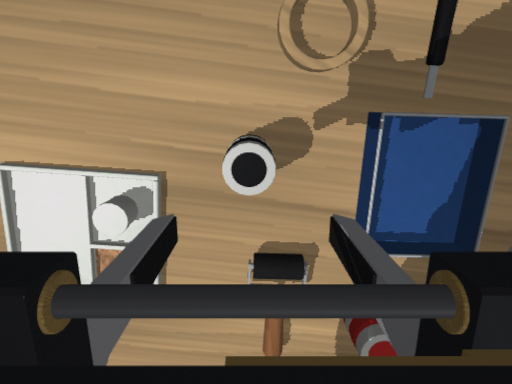

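The black-bodied jar with the black dab is at (248,168), with its top at 74 mm. The red jar at (370,340) is well clear of the fingers.

Call:
carry_out(
  targets=[
    [[0.19,0,0],[-3,0,6],100],
    [[0,0,0],[-1,0,3],100],
    [[0,0,0],[-0.5,10,1],100],
    [[0,0,0],[0,20,0],100],
    [[0,0,0],[0,25,0],100],
    [[0,0,0],[0,10,0],100],
    [[0,0,0],[0,3,0],100],
    [[0,0,0],[0,0,0],100],
  ],
)

```text
time_s: 26.02
position: [0.6451, 0.174, 0.3134]
tcp_rot: [-1.256, 1.124, -1.134]
force: [-0.2, -1.2, 0.1]
opening: 1.0
```

```bash
python3 - <<'E'
from h import *
to(644.5,184,42,-83)
E
```

```text
t 26.02 grasp [646.1 173.6 133.5] yaw -83.8 tilt units rx -0.05 rz 0.03 j7 -1.08 
 tool shift [-10.7  91.4  -0.9] dist 92 turn_y units -0.14 F [-0.2 -1.2  0.1] open 1.000
```

Call:
carry_out(
  targets=[
    [[0,-0.14,0],[-6,5,-1],100],
    [[0,0,0],[-3,3,0],100],
    [[0,0,0],[-1,10,0],100],
    [[0,0,0],[0,15,0],100],
    [[0,0,0],[0,8,0],100],
    [[0,0,0],[0,2,0],100],
    [[0,0,0],[0,0,0],100],
  ],
)

```text
time_s: 26.6
position: [0.6437, 0.1849, 0.2685]
tcp_rot: [-1.261, 1.11, -1.122]
force: [-0.1, 0.3, 0.3]
opening: 0.999
```

```bash
python3 - <<'E'
from h import *
to(644.5,184,42,-83)
E
```

```text
t 26.60 grasp [645.1 184.7  88.5] yaw -82.9 tilt units rx -0.08 rz 0.02 j7 -1.06 
 tool shift [ 0.5 46.5 -1.1] dist 46 turn_y units 0.02 F [-0.1  0.3  0.3] open 0.999
```

Call:
carry_out(
  targets=[
    [[-0.08,0,0],[0,8,0],100],
    [[0,0,0],[0,12,0],100],
    [[0,0,0],[0,12,0],100],
    [[0,0,0],[0,8,0],100],
    [[0,0,0],[0,3,0],100],
    [[0,0,0],[0,0,0],100],
  ],
)

```text
time_s: 27.1
position: [0.6437, 0.1845, 0.2205]
tcp_rot: [-1.268, 1.117, -1.118]
force: [-0.4, -0.2, 0.8]
opening: 0.998
```

```bash
python3 - <<'E'
from h import *
to(644.5,184,42,-83)
E
```

```text
t 27.10 grasp [643.4 184.   40.5] yaw -82.9 tilt units rx 0.02 rz 0.02 j7 -1.05 
 tool shift [ 0.1 -1.5  1.1] dist 2 turn_y units 0.02 F [-0.4 -0.2  0.8] open 0.998
```

Call:
carry_out(
  targets=[
    [[0,0,0],[0,0,1],40],
    [[0,0,0],[0,0,0],40],
    [[0,0,0],[0,0,0],40],
    [[0,0,0],[0,0,0],40],
    [[0,0,0],[0,0,0],40],
    [[0,0,0],[0,0,0],40],
    [[0,0,0],[0,0,0],40],
    [[0,0,0],[0,0,0],40],
    [[0,0,0],[0,0,0],40],
    [[0,0,0],[0,-5,0],40],
    [[0,0,0],[0,-15,0],40],
    [[0,0,0],[0,-25,0],40],
    [[0,0,0],[0,-25,0],40],
    [[0,0,0],[0,-10,0],40],
    [[0,0,0],[0,-3,0],40],
    [[0,0,0],[0,0,0],40],
  ],
  force=20,
)

```text
time_s: 28.43
position: [0.6448, 0.1841, 0.3118]
tcp_rot: [-1.267, 1.117, -1.12]
force: [-0.4, -0.5, -2.1]
opening: 0.566
```

```bash
python3 - <<'E'
from h import *
to(469,327,135,-86)
img,d,W,K=load("w9")
# pot-side compartments and outer rim seen in w9
m=zband("w9",8,16,(0,150,175,300));P=height(m,d,W,K);print(len(P),P.min(0),P.max(0))
# rim corner edge fits: fit top rim (far edge, +x) and right rim (-y)
v,u=np.nonzero(m)
far=np.array([(c,v[u==c].min()) for c in range(5,155,3) if (u==c).any()])
right=np.array([(u[(v==r)&(u<170)].max(),r) for r in range(185,225,2) if (v==r).any()])
for n,e in(("far",far),("right",right)):
    q=plane(e,12,W,K).astype(np.float32);l=cv2.fitLine(q,cv2.DIST_HUBER,0,.01,.01).ravel();print(n,l,np.degrees(np.arctan2(l[1],l[0])))
img,d,W,K=load("top0")
m=zband("top0",-20,60,(85,160,155,232))&hsv(img,(0,0,110),(179,75,255),(85,160,155,232));m=cv2.morphologyEx(m,cv2.MORPH_CLOSE,np.ones((3,3)))
print("tray top",rect(m,12,W,K))
E
```

```text
t 28.43 grasp [644.7 183.6 131.8] yaw -83.0 tilt units rx 0.01 rz 0.03 j7 -1.11 
 tool shift [-163.9   -3.5 -156.8] dist 227 turn_y units 0.51 F [-0.4 -0.5 -2.1] open 0.566
2477 [459.3 281.4   8. ] [611.6 472.6  16. ]
far [  0.   -1.  607.6 378.1] -87.16305
right [  1.   -0.  579.5 286.4] -0.051263
tray top [511.1 374.4 191.8 188.5   3.1]
```

Call:
carry_out(
  targets=[
    [[0,0,0],[-10,0,-10],40],
    [[0,0,0],[-18,0,-18],40],
    [[0,0,0],[-24,0,-23],40],
    [[0,0,0],[-24,0,-23],40],
    [[0,0,0],[-24,0,-23],40],
    [[0,0,0],[-22,0,-21],40],
    [[0,0,0],[-18,0,-17],40],
    [[0,0.2,0],[-12,0,-11],40],
    [[0,0.2,0],[-7,0,-6],40],
    [[0,0.2,0],[-3,0,-3],40],
    [[0,0,0],[0,0,0],40],
  ],
)

```text
time_s: 29.35
position: [0.4605, 0.3313, 0.3019]
tcp_rot: [-1.248, 1.169, -1.17]
force: [0.1, -0.1, -1.3]
opening: 0.564
```

```bash
python3 - <<'E'
from h import *
img,d,W,K=shot('wrist','w10')
to(468.5,325,60,-87)
m=hsv(img,(5,50,40),(25,255,255))&zband('w10',0,6,(0,0,512,384))
print("cork",rect(m,3,W,K))
E
```

```text
t 29.40 grasp [459.4 329.3 121.9] yaw -86.7 tilt units rx 0.08 rz 0.09 j7 -1.42 
 tool shift [ 4.2 61.8  9.4] dist 63 turn_y units 0.05 F [-0.1  0.3 -2.3] open 0.564
cork [470.1 326.   80.   75.    2.7]
```

View pics/w10.png

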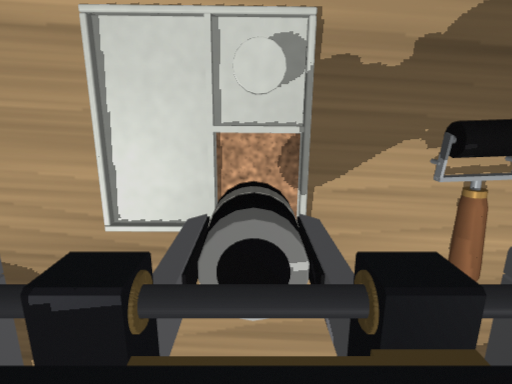

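Call:
carry_out(
  targets=[
    [[0.08,0.05,0.08],[3,8,4],40],
    [[0,0,0],[2,12,3],40],
    [[0,0,0],[0.5,15,1],40],
    [[0,0,0],[0,12,0],40],
    [[0,0,0],[0,7,0],40],
    [[0,0,0],[0,3,0],40],
    [[0,0,0],[0,0,0],40],
  ],
)

```text
time_s: 29.98
position: [0.4728, 0.3205, 0.2373]
tcp_rot: [-1.232, 1.172, -1.175]
force: [0.0, 0.1, -1.7]
opening: 0.566
```

```bash
python3 - <<'E'
from h import *
to(469,325.5,44,-87)
E
```

```text
t 29.98 grasp [473.  320.2  57.3] yaw -87.2 tilt units rx -0.01 rz 0.02 j7 -1.36 
 tool shift [-5.5 13.3 -3.8] dist 15 turn_y units -0.04 F [ 0.   0.1 -1.7] open 0.566
```

Call:
carry_out(
  targets=[
    [[0,0,0],[-3,3,-2],40],
    [[0,0,0],[-2,3,-1],40],
    [[0,0,0],[-0.5,2,-0.5],40],
    [[0,0,0],[0,1,0],40],
    [[0,0,0],[0,0,0],40],
  ],
)

```text
time_s: 30.4
position: [0.4694, 0.326, 0.2282]
tcp_rot: [-1.23, 1.172, -1.176]
force: [0.4, -0.3, -1.2]
opening: 0.57
```

```bash
python3 - <<'E'
from h import *
to(469,325.5,44,-87)
E
```

```text
t 30.40 grasp [469.9 325.9  48.2] yaw -87.3 tilt units rx -0.02 rz 0.01 j7 -1.37 
 tool shift [ 0.3  4.2 -0.9] dist 4 turn_y units -0.04 F [ 0.4 -0.3 -1.2] open 0.570
```

Gently down the last 4 mm in small steps.

Call:
carry_out(
  targets=[
    [[0,0,0],[0,1,0],40],
    [[0,0,0],[0,1,0],40],
    [[0,0,0],[0,0.7,0],40],
    [[0,0,0],[0,0.5,0],40],
    [[0,0,0],[0,0,0],40],
  ],
)

```text
time_s: 30.82
position: [0.4694, 0.3264, 0.2253]
tcp_rot: [-1.229, 1.171, -1.175]
force: [-0.2, -0.8, -0.2]
opening: 0.562
```

```bash
python3 - <<'E'
from h import *
to(469,325.5,44,-87)
E
```

```text
t 30.82 grasp [470.  326.4  45.3] yaw -87.2 tilt units rx -0.03 rz 0.00 j7 -1.37 
 tool shift [ 0.9  1.3 -1. ] dist 2 turn_y units -0.04 F [-0.2 -0.8 -0.2] open 0.562
```

Call:
carry_out(
  targets=[
    [[0,0,0],[0,0.6,0],40],
    [[0,0,0],[0,0.6,0],40],
    [[0,0,0],[0,0.4,0],40],
    [[0,0,0],[0,0,0],40],
  ],
)

```text
time_s: 31.15
position: [0.4697, 0.3262, 0.2249]
tcp_rot: [-1.228, 1.172, -1.174]
force: [-0.4, 0.8, -1.0]
opening: 0.563
```

```bash
python3 - <<'E'
from h import *
to(469,325.5,44,-87)
E
```

```text
t 31.15 grasp [470.3 326.5  44.9] yaw -87.2 tilt units rx -0.03 rz -0.01 j7 -1.37 
 tool shift [ 0.9  0.9 -1.4] dist 2 turn_y units -0.04 F [-0.4  0.8 -1. ] open 0.563
```

Call:
carry_out(
  targets=[
    [[0,0,0],[0,1,0],40],
    [[0,0,0],[0,0.5,0],40],
    [[0,0,0],[0,0,0],62],
    [[0,0,0],[0,0,0],70],
    [[0,0,0],[0,0,0],85],
    [[0,0,0],[0,0,0],85],
    [[0,0,0],[0,0,0],85],
    [[0,0,0],[0,-5,0],85],
    [[0,0,0],[0,-15,0],85],
    [[0,0,0],[0,-25,0],85],
    [[0,0,0],[0,-30,0],85],
    [[0,0,0],[0,-30,0],85],
    [[0,0,0],[0,-25,0],85],
    [[0,0,0],[0,-15,0],85],
    [[0,0,0],[0,-5,0],85],
    [[0,0,0],[0,0,0],85],
  ],
)

```text
time_s: 32.48
position: [0.4697, 0.3244, 0.3823]
tcp_rot: [-1.229, 1.173, -1.178]
force: [-0.4, 0.1, -0.7]
opening: 0.85
```

```bash
python3 - <<'E'
from h import *
img,d,W,K=shot('wrist','w11')
to(470,127,190,-85)
m=zband('w11',69,84,(0,0,512,384));print("cap",rect(m,77,W,K),np.median(height(m,d,W,K)[:,2]))
img,d,W,K=load('w10')
m=hsv(img,(0,0,120),(179,60,255),(95,10,212,225))&zband('w10',0,6.5,(0,0,512,384));print("long",rect(m,3,W,K))
E
```

```text
t 32.53 grasp [470.1 324.1 201.7] yaw -87.4 tilt units rx -0.02 rz 0.01 j7 -1.56 
 tool shift [196.9  11.9  -9. ] dist 197 turn_y units -0.40 F [0.7 0.1 0.5] open 0.852
cap [470.5 327.7  50.8  49.6   2.5] 76.86584141848773
long [510.8 418.2 177.6  89.6   2.8]
```

View pics/w11.png

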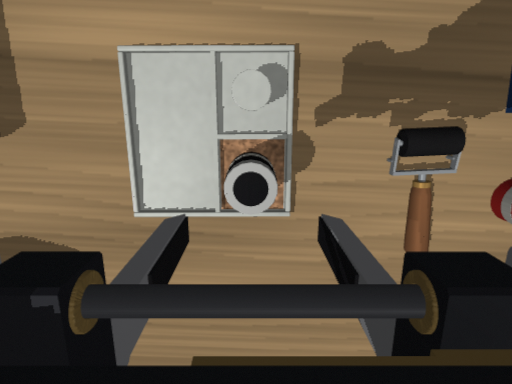

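The ink stands upright on the cork, with its cap at (250,188). Its top is at 77 mm and it is about 2 mm off centre. Next is the brayer at (420,190).

Call:
carry_out(
  targets=[
    [[0,0,0],[12,0,0],85],
    [[0,0,0],[25,0,-1],85],
    [[0,0,0],[33,0,-2],85],
    [[0,0,0],[35,0,-2],85],
    [[0,0,0],[33,0,-2],85],
    [[0,0,0],[25,0,-1],85],
    [[0,0,0],[15,0,-1],85],
    [[0,0,0],[8,0,0],85],
    [[0,0,0],[3,0,0],85],
    [[0,0,0],[0,0,0],85],
  ],
)

```text
time_s: 33.37
position: [0.4651, 0.124, 0.3731]
tcp_rot: [-1.244, 1.174, -1.177]
force: [-0.4, -0.2, 0.8]
opening: 0.851
```

```bash
python3 - <<'E'
from h import *
img,d,W,K=load('w11')
def go(f):
    img,d,W,K=load(f)
    m=hsv(img,(3,90,30),(18,255,190))&zband(f,9,35,(60,0,512,384));m=cv2.morphologyEx(m,cv2.MORPH_OPEN,np.ones((3,3)))
    h=rect(m,15,W,K);P=height(m,d,W,K);print("handle",h,"z",P[:,2].max())
    m=hsv(img,(0,0,0),(179,120,70))&zband(f,28,42,(60,0,512,384));r=rect(m,33,W,K);print("roller",r,"axis deg",np.degrees(np.arctan2(r[1]-h[1],r[0]-h[0])))
go('w11')
shot('wrist','w12');go('w12');to(470,127,35,-85)
E
```

```text
handle [428.7 128.   87.7  29.7   6.8] z 28.127957795211323
roller [518.5 135.2  64.4  27.6 -85.1] axis deg 4.63930274791212
handle [425.  125.6  96.4  26.    3.6] z 27.951140455071023
roller [518.4 134.2  59.3  27.5 -84.8] axis deg 5.223637892277722
t 33.42 grasp [464.  122.7 193.1] yaw -87.2 tilt units rx 0.07 rz 0.10 j7 -1.39 
 tool shift [ -5.6 158.    7.3] dist 158 turn_y units -0.36 F [1.6 0.4 0.2] open 0.851
```

View pics/w12.png

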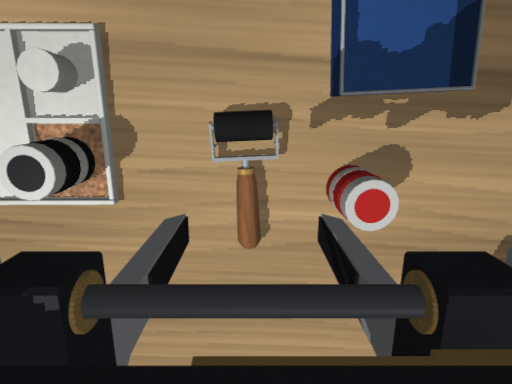

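The brayer's handle is at (248,208) and its roller at (244,125). The red jar at (365,200) stays clear if the jaws open less.

Call:
carry_out(
  targets=[
    [[0.07,-0.2,0.1],[-4,10,-4],60],
    [[0,-0.15,0],[-2,20,-2],58],
    [[0,0,0],[0,25,0],58],
    [[0,0,0],[0,25,0],58],
    [[0,0,0],[0,18,0],58],
    [[0,0,0],[0,10,0],58],
    [[0,0,0],[0,3,0],58],
    [[0,0,0],[0,0,0],58],
  ],
)

```text
time_s: 34.08
position: [0.4601, 0.1415, 0.2549]
tcp_rot: [-1.259, 1.131, -1.136]
force: [-0.2, -1.1, 0.9]
opening: 0.577
```

```bash
python3 - <<'E'
from h import *
to(459,130,23,-85)
E
```

```text
t 34.08 grasp [460.2 140.7  74.9] yaw -84.1 tilt units rx 0.00 rz 0.04 j7 -1.21 
 tool shift [10.3 51.9 -2.2] dist 53 turn_y units 0.15 F [-0.2 -1.1  0.9] open 0.577
```

Call:
carry_out(
  targets=[
    [[0,0.15,0],[6,3,-1],58],
    [[0,0,0],[3,3,0],58],
    [[0,0,0],[0.5,4,0],58],
    [[0,0,0],[0,2,0],58],
    [[0,0,0],[0,0,0],58],
  ],
)

```text
time_s: 34.5
position: [0.4609, 0.1327, 0.2434]
tcp_rot: [-1.251, 1.14, -1.148]
force: [-0.4, -0.2, -0.4]
opening: 0.581
```

```bash
python3 - <<'E'
from h import *
to(459,130,23,-85)
E
```

```text
t 34.50 grasp [461.4 131.9  63.4] yaw -85.0 tilt units rx -0.02 rz 0.04 j7 -1.19 
 tool shift [ 1.5 40.4 -2.6] dist 40 turn_y units 0.01 F [-0.4 -0.2 -0.4] open 0.581
```

Call:
carry_out(
  targets=[
    [[0,0,0],[1.5,8,-2],58],
    [[0,0,0],[0,10,0],58],
    [[0,0,0],[0,9,0],58],
    [[0,0,0],[0,6,0],58],
    [[0,0,0],[0,3,0],58],
    [[0,0,0],[0,1,0],58],
    [[0,0,0],[0,0,0],58],
  ],
)

```text
time_s: 35.08
position: [0.4589, 0.1307, 0.2035]
tcp_rot: [-1.249, 1.14, -1.148]
force: [0.5, 0.3, 0.0]
opening: 0.579
```

```bash
python3 - <<'E'
from h import *
to(459,130,23,-85)
E
```

```text
t 35.08 grasp [459.5 130.2  23.5] yaw -85.0 tilt units rx -0.03 rz 0.03 j7 -1.12 
 tool shift [ 0.1  0.5 -0.5] dist 1 turn_y units 0.01 F [0.5 0.3 0. ] open 0.579
```

Call:
carry_out(
  targets=[
    [[0,0,0],[0,0,0],10],
    [[0,0,0],[0,0,0],10],
    [[0,0,0],[0,0,0],10],
    [[0,0,0],[0,0,0],10],
    [[0,0,0],[0,0,0],10],
    [[0,0,0],[0,0,0],10],
    [[0,0,0],[0,0,0],10],
    [[0,0,0],[0,0,0],10],
    [[0,0,0],[0,-8,0],10],
    [[0,0,0],[0,-20,0],10],
    [[0,0,0],[0,-30,0],10],
    [[0,0,0],[0,-30,0],10],
    [[0,0,0],[0,-20,0],10],
    [[0,0,0],[0,-10,0],10],
    [[0,0,0],[0,0,0],10],
  ],
  force=35,
)

```text
time_s: 36.33
position: [0.4581, 0.1292, 0.3291]
tcp_rot: [-1.252, 1.145, -1.15]
force: [-0.3, 0.3, -1.2]
opening: 0.224
```

```bash
python3 - <<'E'
from h import *
shot('wrist','w13')
to(510.8,418.2,130,-87.2)
E
```

```text
t 36.38 grasp [457.8 128.3 148.3] yaw -85.2 tilt units rx 0.01 rz 0.05 j7 -1.32 
 tool shift [-284.4   16.8   77.3] dist 295 turn_y units 0.34 F [ 0.3 -0.6 -1. ] open 0.227
```

View pics/w13.png

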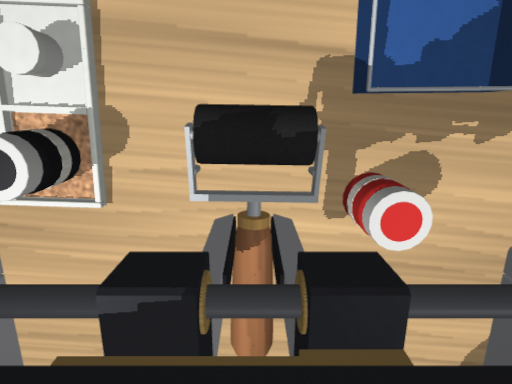

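```bash
python3 - <<'E'
from h import *
img,d,W,K=load('w13')
for n,b in (("roller",(205,105,305,165)),("ferrule/handle top",(240,215,270,250)),("handle back",(242,325,265,345))):
    m=np.zeros(d.shape,np.uint8);m[b[1]:b[3],b[0]:b[2]]=255;P=height(m,d,W,K);P=P[P[:,2]>100];print(n,len(P),P[:,2].max() if len(P) else 0,np.median(P,0) if len(P) else 0)
m=hsv(img,(0,0,0),(179,120,70),(180,90,330,170))&zband('w13',140,175,(180,90,330,170));print(rect(m,155,W,K))
E
```

```text
roller 5933 162.02328853594705 [517.5 133.1 158. ]
ferrule/handle top 1041 150.48435902559822 [462.3 128.7 146.6]
handle back 456 153.78587896439825 [399.8 124.2 151.7]
[516.7 132.9  61.6  28.6 -86.2]
```

Call:
carry_out(
  targets=[
    [[0,0,0],[-12,0,3],10],
    [[0,0,0],[-24,0,7],10],
    [[0,0,0],[-32,0,9],10],
    [[0,0,0],[-34,0,9],10],
    [[0,0,0],[-34,0,9],10],
    [[0,0,0],[-34,0,9],10],
    [[0,0,0],[-32,0,9],10],
    [[0,0,0],[-28,0,8],10],
    [[0,0,0],[-20,0,6],10],
    [[0,0.15,0],[-13,0,4],10],
    [[0,0.15,0],[-7,0,2],10],
    [[0,0,0],[-3,0,0],10],
    [[0,0,0],[0,0,0],10],
  ],
)

```text
time_s: 37.47
position: [0.5071, 0.4284, 0.3078]
tcp_rot: [-1.256, 1.182, -1.17]
force: [-0.3, -0.4, -2.3]
opening: 0.229
```

```bash
python3 - <<'E'
from h import *
to(512,418.2,60,-87.2)
E
```

```text
t 37.47 grasp [503.3 426.3 127.9] yaw -87.1 tilt units rx 0.20 rz 0.10 j7 -1.70 
 tool shift [ 7.8 67.8  9.7] dist 69 turn_y units 0.02 F [-0.3 -0.4 -2.3] open 0.229
```

Call:
carry_out(
  targets=[
    [[0.2,0,0.07],[4,8,3],10],
    [[0,0,0],[3,14,2],10],
    [[0,0,0],[1,16,1],10],
    [[0,0,0],[0,12,0],10],
    [[0,0,0],[0,7,0],10],
    [[0,0,0],[0,3,0],10],
    [[0,0,0],[0,0,0],10],
  ],
)

```text
time_s: 38.05
position: [0.5131, 0.4146, 0.242]
tcp_rot: [-1.238, 1.177, -1.177]
force: [-0.3, -0.2, -1.1]
opening: 0.224
```

```bash
python3 - <<'E'
from h import *
to(512,418.2,26.5,-87.2)
E
```

```text
t 38.05 grasp [512.3 413.7  62. ] yaw -87.4 tilt units rx 0.05 rz 0.05 j7 -1.63 
 tool shift [-4.7 35.5  0.1] dist 36 turn_y units -0.03 F [-0.3 -0.2 -1.1] open 0.224
```

Call:
carry_out(
  targets=[
    [[0.05,0,0],[-3,6,-1],10],
    [[0,0,0],[-1.5,8,0],10],
    [[0,0,0],[0,8,0],10],
    [[0,0,0],[0,5,0],10],
    [[0,0,0],[0,2,0],10],
    [[0,0,0],[0,0.5,0],10],
    [[0,0,0],[0,0,0],10],
  ],
)

```text
time_s: 38.63
position: [0.5119, 0.42, 0.2104]
tcp_rot: [-1.232, 1.172, -1.179]
force: [0.3, 0.7, -0.7]
opening: 0.227
```

```bash
python3 - <<'E'
from h import *
to(512,418.2,26.5,-87.2)
E
```

```text
t 38.63 grasp [512.2 419.3  30.4] yaw -87.3 tilt units rx -0.02 rz 0.04 j7 -1.62 
 tool shift [ 1.1  3.9 -0.3] dist 4 turn_y units -0.02 F [ 0.3  0.7 -0.7] open 0.227
```

Call:
carry_out(
  targets=[
    [[0,0,0],[0,1.5,0],10],
    [[0,0,0],[0,1.5,0],10],
    [[0,0,0],[0,1,0],10],
    [[0,0,0],[0,0.5,0],10],
    [[0,0,0],[0,0,0],10],
  ],
)

```text
time_s: 39.05
position: [0.5123, 0.4199, 0.2073]
tcp_rot: [-1.231, 1.172, -1.178]
force: [-0.2, -0.8, -0.4]
opening: 0.225
```

```bash
python3 - <<'E'
from h import *
to(512,418.2,26.5,-87.2)
E
```

```text
t 39.05 grasp [512.7 419.5  27.3] yaw -87.4 tilt units rx -0.02 rz 0.02 j7 -1.61 
 tool shift [ 1.2  0.8 -0.8] dist 2 turn_y units -0.03 F [-0.2 -0.8 -0.4] open 0.225
```

Call:
carry_out(
  targets=[
    [[0,0,0],[0,1,0],10],
    [[0,0,0],[0,0.5,0],10],
    [[0,0,0],[0,0,0],35],
    [[0,0,0],[0,0,0],55],
    [[0,0,0],[0,0,0],55],
    [[0,0,0],[0,0,0],55],
    [[0,0,0],[0,0,0],55],
    [[0,0,0],[0,-6,0],55],
    [[0,0,0],[0,-15,0],55],
    [[0,0,0],[0,-25,0],55],
    [[0,0,0],[0,-35,0],55],
    [[0,0,0],[0,-35,0],55],
    [[0,0,0],[0,-30,0],55],
    [[0,0,0],[0,-20,0],55],
    [[0,0,0],[0,-10,0],55],
    [[0,0,0],[0,0,0],55],
  ],
)

```text
time_s: 40.38
position: [0.5125, 0.4176, 0.3984]
tcp_rot: [-1.227, 1.174, -1.182]
force: [0.3, 0.4, -0.4]
opening: 0.549
```

```bash
python3 - <<'E'
from h import *
img,d,W,K=shot('wrist','w14')
to(512,418,190,-87)
i2,d2,W2,K2=shot('top','t14')
a=cv2.resize(i2[100:330,80:430],None,fx=1.6,fy=1.6,interpolation=cv2.INTER_CUBIC)[:, :560]
b=cv2.resize(img,(400,300));c=np.zeros((600,800,3),np.uint8);c[:300,:400]=b
a=cv2.resize(i2[130:260,85:375],(800,359)[:2]);c[300:600,:]=cv2.resize(a,(800,300))
s,_,_,_=shot('side','s14');c[:300,400:]=cv2.resize(s[60:310,150:400],(400,300))
cv2.imwrite('pics/fin.png',c)
m=zband('w14',69,84,(0,0,512,384));print("cap",rect(m,77,W,K))
m=hsv(img,(0,0,0),(179,120,70))&zband('w14',30,46,(100,0,400,250));r=rect(m,38,W,K);print("roller",r,height(m,d,W,K)[:,2].max())
E
```

```text
t 40.43 grasp [513.  417.2 217.3] yaw -87.6 tilt units rx -0.03 rz 0.02 j7 -1.75 
 tool shift [-1.  27.3 -1.1] dist 27 turn_y units -0.10 F [-0.1 -0.7 -0.4] open 0.548
cap [474.7 324.   53.7  38.6  37.7]
roller [571.9 422.1  58.4  27.4 -87.7] 45.95617147754205
```

View pics/fin.png

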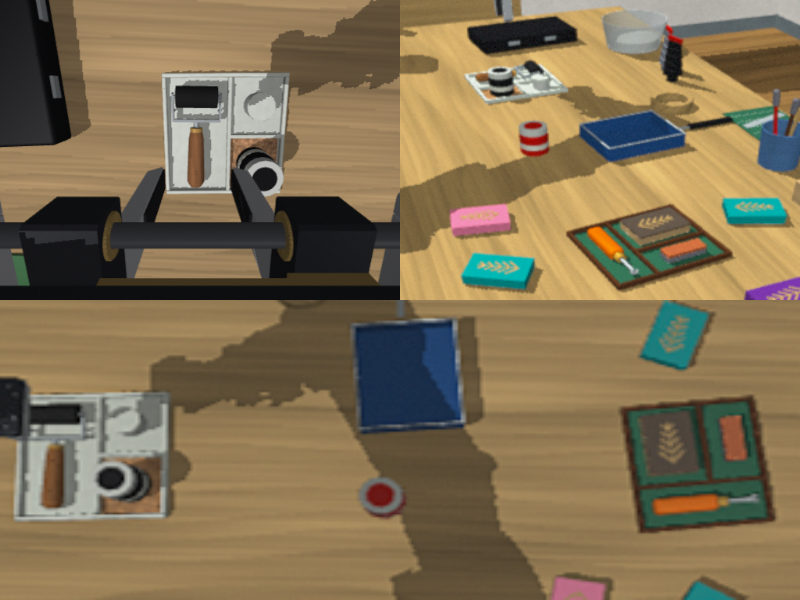

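The composite shows all five items in their compartments and the jar upright. The roller-height reading hit the edge of its band, so I'll recheck it along with the jar.

```bash
python3 - <<'E'
from h import *
img,d,W,K=load('w14')
for n,b in (("roller",(228,112,276,134)),("handle front",(245,165,257,175)),("handle back",(245,220,257,232))):
    m=np.zeros(d.shape,np.uint8);m[b[1]:b[3],b[0]:b[2]]=255;P=height(m,d,W,K);print(n,np.percentile(P[:,2],[5,50,98]),np.median(P[:,:2],0))
m=hsv(img,(3,60,30),(18,255,200),(215,150,275,250))&zband('w14',10,45,(215,150,275,250));print("handle",rect(m,18,W,K))
m=hsv(img,(0,0,0),(179,120,70),(215,100,290,140));print("roller",rect(m,36,W,K))
i,d,W,K=load('t14');m=zband('t14',70,84,(115,170,160,235));print("cap top cam",rect(m,77,W,K),np.median(height(m,d,W,K)[:,2]))
E
```

```text
roller [33.5 37.8 40.3] [572.6 421.5]
handle front [22.6 24.8 27.4] [518.8 420.3]
handle back [27.  28.7 30.7] [451.4 418. ]
handle [477.3 420.   95.9  24.8   2.7]
roller [571.3 421.6  59.7  28.7 -87.7]
cap top cam [470.2 326.2  50.1  48.9   4. ] 76.6977225045542
```

```bash
python3 -c "
from cell import *
print(hand_in())"
```

```text
the job is handed in; nothing more can be done
None
```

I made up both kits in the order you asked (lino block, gouge, whetstone, ink, brayer) and handed the job in at about 40.5 s of robot time.

Last checks:
- **Lino block:** lino face up in the large compartment, square to it and about 1 mm off centre, with its top at 24.5 mm (25 expected).
- **Gouge:** lying along the narrow compartment, with its handle top at 24 mm (25 expected).
- **Whetstone:** flat, red side up in the small compartment. I confirmed this only by eye, in a wrist picture and the final ones; the numeric check picked up something else in view and gave nothing usable.
- **Black ink:** upright on the cork and about 1–2 mm off centre. Its top is at 77 mm as expected.
- **Brayer:** on its feet, lengthwise in the long compartment. The roller top is at 40 mm and the handle at 30 mm, both as expected.

Two readings disagreed at first. One roller height came out at 46 mm because it was cut off at the edge of its band; a recheck gave 40 mm. A wrist reading of the ink cap, partly hidden by a finger, was about 5 mm off the top camera, and I went with the top camera.

At the end the gripper was open and well clear of everything. The look-alikes, the red jar and the knife were not touched.

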